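# Lock the bookend behind the tin

## Robot

A 6-joint arm with a two-finger parallel gripper is mounted at the origin on the work surface. World frame = base frame: x ahead of the robot, y to its left, z up, the work surface at z = 0. Lengths are in m, angles in degrees, forces in N, time in s.
With the tool pointing down it reaches from about 0.375 to 0.9 m from the base axis. Payload 3.1 kg.
Tool frame: the origin (TCP) lies where the fingers leave the gripper's body, on its centre line; the fingertips stand 70 mm ahead of it and the grasp point (between the pads) lies 51 mm ahead of it; z points along the fingers, y is the line along which they close (so a half turn about z gives the same grasp; the last joint's range is limited). The gripper opens to 87 mm and grips with 3 to 60 N. Pads are 19 mm wide; open, the fingers measure 117 mm over their backs; the gripper's body (75 mm by 190 mm) begins 51 mm behind the grasp point.
Start: joints at [54.116, 30.224, 82.088, -0, 67.689, -10.227], TCP at [0.271, 0.563, 0.292] pointing down, gripper open.
Joint ranges: [-176.69, 176.69], [-43.24, 126.21], [12.49, 139.97], [-82, 262], [0, 151.66], [-163.58, 163.58]. Speed limits (degrees/s): [159.86, 159.86, 180, 180, 180, 180].

## Interface

Orientations are given as a 3x3 rotation matrix whose columns are the frame's x, y, z axes.
In Python, from rig import readout, capture, calibration, bot, look_for gives the robot as it stands. The module is installed in compiled form; this text tells all that it offers.
- The arm moves only by the shell command python3 -m pendant 'ROWS'. ROWS is JSON, a list of rows, each a list of 7 numbers: the shift along the tool's x, y, z normalised to -1 to 1, where 1 is 200 mm, then the turn, a rotation vector about the tool's x, y, z normalised to -1 to 1, where 1 is 180 degrees, then the closure, from -1 (fully open) to 1 (shut). In form: [[dx, dy, dz, ax, ay, az, grip], ...]. A call has 1 to 8 rows; each row is the pose to reach, as a shift and turn from the pose commanded when the call began, along the tool's axes at that moment, turning the shorter way round; what a row does not reach only later rows make up. A row lasts 1/10 s, in which the tool goes at most 50 mm and 8.59 degrees, less where a joint would pass 70% of its speed; a pose out of reach is approached as far as the arm can. A call with a number of a shift or a turn outside -1 to 1 is refused whole. A call with a gripper value outside its range is refused whole. The fingers move at their own pace and stop on an object; the grip force is fixed at half the most. Time passes only in rows, so rows that repeat a pose let the fingers close. It gives the time, the measured TCP pose, the force, the opening and the grip force at its end, in the units of the state.
- readout.read_state(): the state, without advancing time (a new reading comes with each control period).
- capture(name): name is "scene" or "top"; returns (picture, depth): 384x512x3 uint8, red, green, blue; 384x512 float32, m along the optical axis (not along the pixel's ray), 0 where there is no reading.
- calibration(name): a dict with "mtx" (3x3 intrinsics, pixels), "T" (4x4, takes a point from camera to world coordinates). Camera axes: x right, y down, z forward; pixel columns grow to the right and rows downward; lengths in m; the calibration is good to about 2 mm. A picture is of the moment at which its call begins. calibration takes no time and is no camera call.
- bot.hand_in(): hands the job in; it is judged then, once.
Trained networks look in the newest picture that a camera, given by its name, has taken for a name from the list of things; names that differ only in an ending like _2 or _b are one class to them, and where a whole thing is asked for, a point or a joint stands for the part that bears it (a point fixed in the world has none). Each returns a list of dicts, best first, with "conf" (0 to 1); they miss things now and then, are a little off and sometimes report something else, mostly with a low value. They report only what shows in the picture. A call takes as long as a camera call. They do not tell look-alikes from the thing itself.
- look_for(thing, camera): "extent" ([left, top, right, bottom] in pixels, round what is visible of it).
The state is a dict: "time_s": time; "joint_positions": joint angles; "qvel": joint speeds; "tau": joint torques, N m; "position": TCP position; "tcp_rot": TCP orientation; "force": force on the tool from outside, world axes, zero at the start; "moment": the same for the moment, N m; "opening": opening from 0.0 (shut) to 1.0 (fully open); "grasp_force": force on a finger pad.
Only numpy, scipy, OpenCV 4.12 (cv2) and the standard library are available. Lean on these libraries where they do the work, as an engineer would, in place of code of your own. Each camera call takes 0.05 s, during which the arm holds its last target. There are 200 camera calls.

## Task

The sliding bookend under the plywood ledge is loose: its cam lever must be swung round to the other side, but the steel tin on the cork coaster stands in the lever's way. Stand the tin aside on the bench well clear of the coaster, swing the lever all the way over to lock it without shifting the bookend along its rail, then stand the tin back upright in the middle of its coaster. Leave the stapler, the bowl of pins and the tape roll where they are.

Things in the scene. Friction and masses are not known exactly. Their poses are not given: they have to be found in the camera images.
- tin_center (a point): Plain closed steel tin, an upright cylinder 60 mm in diameter and 120 mm high, 0.25 to 0.5 kg, loose, standing on the cork coaster. The point is its centre, half-way up (60 mm above its underside); z is its axis.
- coaster (a point): Round cork coaster, 100 mm in diameter, 4 mm thick, fixed to the bench in front of the ledge. The point is the centre of its top face. Axes are those of the shelf unit: x from the robot's side squarely in under the ledge, y left along the ledge and rail, z up. The bench to its left (+y) is bare for 230 mm.
- ledge_edge (a point): Middle of the lower front edge of the fixed plywood ledge; axes as the coaster. The edge runs along y, 180 mm above the bench, 77 mm beyond the coaster's centre; the board is 620 mm long, 18 mm thick, 120 mm deep (to +x) but cut back to 40 mm over its middle 220 mm, with a panel under each end. It overhangs the lever, so a tool reaches the lever only leaning, pointing down and inwards.
- lever_pivot (a point): The cam lever's vertical pivot axis, half-way up the lever (56 mm above the bench), on the grey block of the sliding bookend; axes as the coaster; 45 mm behind the ledge's front edge. The block (50 mm in x, 70 in y, top 40 mm above the bench) slides along y, held by friction: it shifts at about 12 N. Fixed boxes up to 125 mm high stand 37 mm and more behind the pivot, to the right.
- lever_tip (a point): The far end of the dark steel cam lever, half-way up: a straight horizontal bar 12 mm thick, standing 28 mm high from 42 to 70 mm above the bench, reaching 105 mm from its pivot. x points outward along the lever from the pivot, z up.
- lever (a joint): Cam lever angle, rad, end stops at 0 and 1.92. At 0 (free) it points out towards the robot, 45 degrees left of straight out from the ledge; growing, it sweeps over the coaster's edge to the right and in under the ledge; at 1.92 (locked) it points 65 degrees right of straight out. It stays where left; about 2 N at its end turns it. The tin on the coaster blocks the swing.
- stapler: Blue stapler, 150 x 36 x 65 mm, loose, on the bench to the right of the coaster. Origin at the centre of its underside, x along its length. To be left alone.
- bowl: White ceramic bowl of pushpins, 92 mm in diameter and 45 mm high, loose, on top of the ledge at its left part. Origin at the centre of its underside. To be left alone.
- tape_roll: Masking tape roll lying flat, 100 mm in diameter and 36 mm high, loose, on top of the ledge at its right part. Origin at the centre of its underside. To be left alone.
Not all that is in view belongs to the job. Of the things like the part that bears tin_center, leave any that is red; of the rest the smaller one is meant.

How it is judged:
By the outcome, as a careful person would: the job done as asked, in the order asked, and still so for the second after the job is handed in, with the robot touching nothing.
It also fails if it takes over 69 s, if anything falls off the work surface, if the arm or the gripper's body presses on something with over 40 N, if the wrist force passes 120 N, or if a joint passes its speed limit or range.

## Working session

There is one attempt and no reset: what is moved stays moved. The work goes in short steps, Python scripts to look and compute and a shell command to move; the robot and the scene stay as the last step left them, time stands still between calls to the robot, and variables do not carry over. Pictures are saved under pics/ and viewed, at most 10 in all, crops included, and the job is handed in when it is done.

```bash
mkdir -p pics; cat > h.py <<'E'
import numpy as np, cv2
from rig import readout, capture, calibration, bot, look_for
def world(name,d):
    c=calibration(name);K=c["mtx"];T=np.array(c["T"]);K=np.array(K)
    v,u=np.indices(d.shape)
    p=np.stack([(u-K[0,2])/K[0,0]*d,(v-K[1,2])/K[1,1]*d,d],-1)
    return p@T[:3,:3].T+T[:3,3]
E
python3 - <<'E'
from h import *
ims=[]
for n in("scene","top"):
    im,d=capture(n);np.savez(f"{n}.npz",im=im,d=d);cv2.imwrite(f"pics/{n}0.png",im[:,:,::-1])
    W=world(n,d)
    for t in("tin_center","coaster","lever","stapler","bowl","tape_roll"):
        for r in look_for(t,n)[:4]:
            e=np.array(r["extent"]).astype(int);c=W[min(383,(e[1]+e[3])//2),min(511,(e[0]+e[2])//2)]
            print(n,t,round(r["conf"],2),e,c.round(3))
s=readout.read_state();print(s)
E
```

```text
scene tin_center 0.75 [296 187 326 234] [0.377 0.046 0.145]
scene tin_center 0.59 [250 200 271 241] [0.521 0.036 0.104]
scene tin_center 0.55 [286 238 313 279] [0.432 0.172 0.101]
scene tin_center 0.54 [181 216 219 250] [0.684 0.161 0.236]
scene coaster 0.97 [171 121 273 329] [0.631 0.116 0.202]
scene lever 0.7 [228 224 244 241] [0.593 0.046 0.068]
scene stapler 0.91 [244 158 283 178] [ 0.477 -0.227  0.057]
scene stapler 0.57 [180 216 220 250] [0.684 0.161 0.236]
scene bowl 0.82 [181 218 219 248] [0.684 0.161 0.236]
scene bowl 0.64 [172 123 271 331] [0.634 0.12  0.198]
scene tape_roll 0.57 [202 124 229 147] [ 0.635 -0.249  0.198]
top tin_center 0.97 [237 249 265 276] [0.362 0.005 0.157]
top tin_center 0.89 [240 200 261 221] [0.512 0.009 0.121]
top tin_center 0.72 [193 228 218 249] [0.431 0.139 0.117]
top coaster 0.71 [143 118 370 227] [ 0.61  -0.009  0.2  ]
top lever 0.49 [233 176 254 195] [0.594 0.033 0.071]
top lever 0.44 [144 120 370 228] [ 0.604 -0.012  0.201]
top lever 0.22 [178 125 213 161] [0.681 0.156 0.239]
top stapler 0.67 [325 203 340 254] [ 0.364 -0.03   1.463]
top bowl 0
[... 197 characters left out ...]
.13024085e-03,
        6.76891052e+01, -1.02288888e+01]), 'qvel': array([-0.0164737 ,  0.09710055, -0.00059497,  0.0484285 ,  0.03478863,
        0.11625653]), 'tau': array([ 1.09772820e-03, -4.39866722e+01, -1.76952267e+01,  6.35849428e-02,
        5.04276843e-02,  1.81705735e-05]), 'position': array([0.27060076, 0.56336569, 0.29228616]), 'tcp_rot': array([[-9.01403366e-01,  4.32980334e-01,  5.24161339e-05],
       [ 4.32980336e-01,  9.01403365e-01,  4.13135017e-05],
       [-2.93601457e-05,  5.99352848e-05, -9.99999998e-01]]), 'force': array([ 0.02933181, -0.16449944, -0.50621923]), 'moment': array([ 0.01185816, -0.01279194, -0.02892042]), 'grasp_force': 0.0, 'opening': 0.9993599346222487}
```

```bash
python3 - <<'E'
from h import *
a=cv2.imread("pics/top0.png")[110:290,130:380];cv2.imwrite("pics/topc.png",cv2.resize(a,None,fx=3,fy=3,interpolation=2))
a=cv2.imread("pics/scene0.png")[110:340,160:340];cv2.imwrite("pics/scenec.png",cv2.resize(a,None,fx=2.6,fy=2.6,interpolation=2))
E
```

```text
(no output)
```

View pics/topc.png

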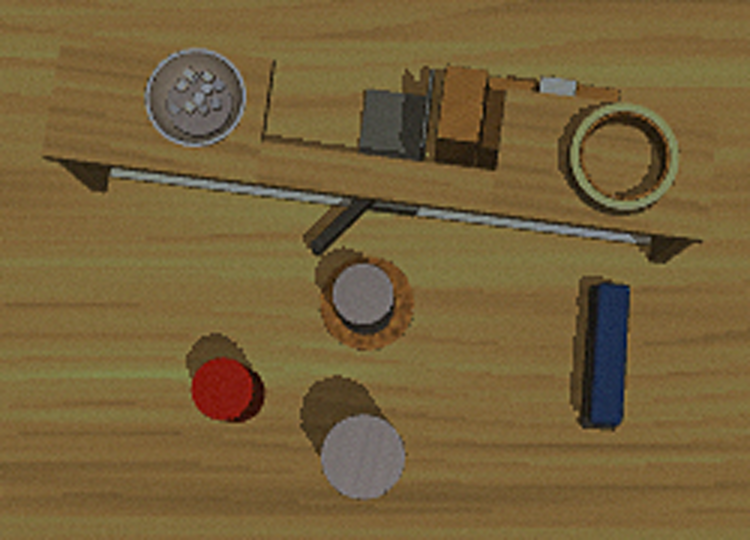

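View pics/scenec.png

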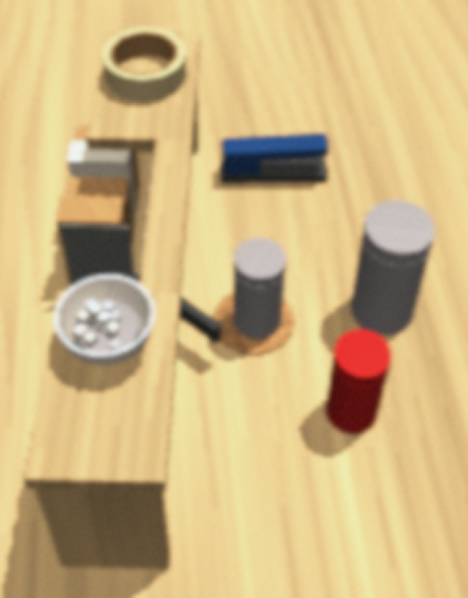

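The candidate tins in the top picture are grey (250,210), which stands on the coaster; red (205,238); and the bigger grey one at (251,262). The smaller non-red tin, at (250,210), is the one meant, and the crop confirms it. The lever shows at about (240,186), pointing out to the left. Next I measure the geometry.

```bash
cat > geo.py <<'E'
from h import *
from scipy.optimize import least_squares
def circ(P,r):
    f=least_squares(lambda c:np.hypot(*(P-c).T)-r,P.mean(0),loss="soft_l1",f_scale=.002);return f.x
def top_center(W,c,z0,z1,r=.06):
    m=(abs(W[...,2]-(z0+z1)/2)<(z1-z0)/2)&(np.hypot(W[...,0]-c[0],W[...,1]-c[1])<r)
    return W[m]
E
python3 - <<'E'
from geo import *
for n in("scene","top"):
    z=np.load(n+".npz");im=z["im"];W=world(n,z["d"]);X,Y,Z=W[...,0],W[...,1],W[...,2]
    T=np.array(calibration(n)["T"]);print(n,"cam",T[:3,3].round(3),"table z",np.median(Z[(abs(X-.45)<.03)&(abs(Y+.1)<.03)]))
    for nm,c in(("tin",(.515,.01)),("red",(.431,.141)),("big",(.365,.007))):
        P=top_center(W,c,.095,.18);zt=np.percentile(P[:,2],80);P=P[P[:,2]>zt-.012]
        mm=P[:,:2];print(nm,len(P),mm.mean(0).round(4),((mm.max(0)+mm.min(0))/2).round(4),np.ptp(mm,0).round(3),np.median(P[:,2]).round(4))
    # ledge front edge
    m=(abs(Z-.198)<.008)&(X>.5)
    ys=np.arange(-.3,.28,.02);E=[]
    for y in ys:
        k=m&(abs(Y-y)<.01)
        if k.sum()>3:E.append((y,np.percentile(X[k],2)))
    E=np.array(E);p=np.polyfit(E[:,0],E[:,1],1);r=E[:,1]-np.polyval(p,E[:,0]);p=np.polyfit(*E[abs(r)<.006].T,1)
    print("edge x=%.4f%+.4fy"%(p[1],p[0]),"yaw",np.degrees(np.arctan(-p[0])),"yrange",Y[m].min(),Y[m].max())
    # lever
    m=(abs(Z-.066)<.012)&(abs(Y-.03)<.08)&(X>.54)&(X<.68);L=W[m]
    print("lever",m.sum(),L[np.argsort(L[:,0])][::max(1,len(L)//12)].round(3).tolist())
    # coaster orange
    hsv=cv2.cvtColor(im,cv2.COLOR_RGB2HSV);m=(abs(Z-.004)<.012)&(np.hypot(X-.51,Y-.005)<.075)
    b=im[...,0].astype(int)-im[...,2];ref=b[m];print("R-B pct",np.percentile(ref,[10,30,50,70,90]))
    s=hsv[...,1][m];print("sat",np.percentile(s,[10,30,50,70,90]), "hue",np.percentile(hsv[...,0][m],[10,30,50,70,90]))
E
```

```text
scene cam [0.623 0.669 0.937] table z 0.000408829799616206
tin 299 [0.5197 0.0139] [0.5185 0.0106] [0.06  0.062] 0.124
red 355 [0.4279 0.1481] [0.4272 0.1458] [0.059 0.059] 0.1202
big 503 [0.3641 0.0126] [0.3627 0.0091] [0.078 0.08 ] 0.1585
edge x=0.6007+0.1295y yaw -7.378587231182968 yrange -1.4469935502204518 0.306823768518067
lever 154 [[0.54, 0.03, 0.059], [0.546, 0.022, 0.069], [0.571, 0.063, 0.063], [0.577, 0.064, 0.071], [0.581, 0.048, 0.069], [0.585, 0.055, 0.059], [0.59, 0.049, 0.067], [0.595, 0.035, 0.068], [0.599, 0.045, 0.062], [0.604, 0.036, 0.06], [0.61, 0.028, 0.071], [0.666, -0.047, 0.076], [0.674, -0.047, 0.062]]
R-B pct [ 70.  78.  83.  88. 107.]
sat [ 83.   89.2  96.  118.8 139. ] hue [14. 16. 21. 23. 25.]
top cam [ 0.364 -0.03   1.463] table z -0.0016730130525602904
tin 331 [0.5193 0.0079] [0.5185 0.008 ] [0.058 0.056] 0.1225
red 342 [0.4274 0.1421] [0.4282 0.142 ] [0.058 0.058] 0.1188
big 629 [0.3629 0.006 ] [0.3626 0.0061] [0.077 0.076] 0.157
edge x=0.6008+0.1261y yaw -7.184774434285078 yrange -0.32343673362732545 0.3038612318925848
lever 111 [[0.568, 0.058, 0.057], [0.574, 0.054, 0.061], [0.579, 0.057, 0.07], [0.582, 0.054, 0.069], [0.586, 0.048, 0.066], [0.59, 0.033, 0.058], [0.594, 0.033, 0.071], [0.598, 0.039, 0.064], [0.604, 0.027, 0.069], [0.607, 0.018, 0.066], [0.612, 0.017, 0.075], [0.616, 0.008, 0.07], [0.622, -0.0, 0.055]]
R-B pct [51. 62. 65. 70. 80.]
sat [120. 129. 137. 150. 178.] hue [15. 17. 20. 22. 25.]
```

```bash
python3 - <<'E'
from geo import *
th=np.radians(-7.3);xs=np.array([np.cos(th),np.sin(th)]);ys=np.array([-np.sin(th),np.cos(th)])
R=np.stack([xs,ys])
print("edge xs",(R@[.6008,0])[0])
for n in("scene","top"):
    z=np.load(n+".npz");im=z["im"];W=world(n,z["d"]);Q=W[...,:2]@R.T;Z=W[...,2]
    hsv=cv2.cvtColor(im,cv2.COLOR_RGB2HSV)
    m=(abs(Z-.003)<.008)&(np.hypot(W[...,0]-.511,W[...,1]-.005)<.09)&(hsv[...,0]<=17)&(hsv[...,1]>(105 if n=="scene" else 140))
    m=cv2.morphologyEx(m.astype(np.uint8),cv2.MORPH_OPEN,np.ones((2,2)))>0
    P=Q[m];c=P.mean(0)
    # outer boundary by angle
    for _ in range(8):
        a=np.arctan2(P[:,1]-c[1],P[:,0]-c[0]);r=np.hypot(*(P-c).T);B=[]
        for t in np.arange(-np.pi,np.pi,.25):
            k=(abs(a-t)<.125)&(r>.035)
            if k.sum()>1:B.append(P[k][np.argmax(r[k])])
        B=np.array(B);f=least_squares(lambda c:np.hypot(*(B-c).T)-.05,c,loss="soft_l1",f_scale=.002);c=f.x
    print(n,"coaster shelf",c.round(4),"world",(R.T@c).round(4),len(B),np.abs(f.fun).max())
    m=(abs(Z-.070)<.006)&(Q[...,0]>.55)&(Q[...,0]<.60)&(W[...,1]<.1)&(W[...,1]>-.03)
    q=Q[m];d=np.array([-1,1])/2**.5
    s=q@np.array([1,1])/2**.5   # const along 45deg lever
    pv=(R@[.6008,0])[0]+.045
    print("lever n",m.sum(),"slope",np.linalg.svd(q-q.mean(0))[2][0],"pivot y s",np.median(s)*2**.5-pv,(s.min()+s.max())/2*2**.5-pv, "tip along",np.max(q@d)-0, "xs min",q[:,0].min())
E
```

```text
edge xs 0.5959301811080898
scene coaster shelf [0.5169 0.0802] world [0.5229 0.0139] 20 0.6126622831862912
lever n 71 slope [-0.77059934  0.63731991] pivot y s 0.05685815516781523 0.056110938907689145 tip along -0.2991428183058943 xs min 0.5582175112142842
top coaster shelf [0.5161 0.07  ] world [0.5208 0.0039] 24 0.11037556210996173
lever n 63 slope [-0.7579225   0.65234461] pivot y s 0.05366418782507054 0.05331060553564004 tip along -0.30247647591097093 xs min 0.558184753867577
```

```bash
cat >> geo.py <<'E'
from scipy.spatial.transform import Rotation as Ro
th=np.radians(-7.3);S=np.array([[np.cos(th),-np.sin(th),0],[np.sin(th),np.cos(th),0],[0,0,1]])
def tool(tilt,yaw=0):  # tool leaning in (+x shelf), y along shelf y; yaw about world z
    t=np.radians(tilt);z=np.array([np.sin(t),0,-np.cos(t)]);y=np.array([0,1,0.]);x=np.cross(y,z)
    return Ro.from_euler("z",yaw,degrees=True).as_matrix()@S@np.stack([x,y,z],1)
def go(p,R,ahead,shelf=True,start=None):
    """p: world or shelf position of the point 'ahead' of TCP; prints normalised row(s)"""
    s=readout.read_state();P0,R0=(s["position"],s["tcp_rot"]) if start is None else start
    p=S@np.array(p) if shelf else np.array(p)
    T=p-ahead*R[:,2];d=R0.T@(T-P0)/.2;a=Ro.from_matrix(R0.T@R).as_rotvec()/np.pi
    print("t",s["time_s"],"TCP->",T.round(4),"row",np.r_[d,a].round(4),"mm",np.linalg.norm(T-P0).round(4)*1000)
    return T,R
E
python3 - <<'E'
from geo import *
go((.5185,.0095,.25-.051),tool(0),.051,False)
E
```

```text
t 0.7 TCP-> [0.5185 0.0095 0.25  ] row [-2.3163 -1.9596  0.2114  0.      0.     -0.102 ] mm 608.3
```

```bash
m="[-1,-0.85,0.09,0,0,0,-1]"; python3 -m pendant '[[-1,-0.85,0.09,0,0,0,-1],[-1,-0.85,0.09,0,0,0,-1],[-1,-0.85,0.09,0,0,0,-1],[-1,-0.85,0.09,0,0,0,-1],[-1,-0.85,0.09,0,0,0,-1],[-1,-0.85,0.09,0,0,0,-1]]' ; python3 -m pendant '[[-1,-0.85,0.09,0,0,-0.102,-1],[-1,-0.85,0.09,0,0,-0.102,-1],[-1,-0.85,0.09,0,0,-0.102,-1],[-1,-0.85,0.09,0,0,-0.102,-1],[-1,-0.85,0.09,0,0,-0.102,-1],[-1,-0.85,0.09,0,0,-0.102,-1],[-1,-0.85,0.09,0,0,-0.102,-1]]'
python3 - <<'E'
from geo import *
go((.5185,.0095,.199),tool(0),.051,False)
E
```

```text
time_s: 1.3
position: [0.3785, 0.32, 0.2741]
tcp_rot: [[-0.9, 0.437, -0.0], [0.437, 0.9, -0.002], [-0.0, -0.002, -1.0]]
force: [0.1, 0.1, 0.1]
opening: 1.0
grasp_force: 0.0
time_s: 2.0
position: [0.4864, 0.0812, 0.2564]
tcp_rot: [[-0.991, 0.132, 0.003], [0.132, 0.991, -0.0], [-0.003, -0.0, -1.0]]
force: [0.8, 0.4, 0.7]
opening: 0.998
grasp_force: 0.0
t 2.0 TCP-> [0.5185 0.0095 0.25  ] row [-0.2064 -0.3341  0.0324 -0.      0.0008 -0.0015] mm 78.8
```

```bash
python3 -m pendant '[[-0.206,-0.334,0.032,0,0,0,-1],[-0.206,-0.334,0.032,0,0,0,-1],[-0.206,-0.334,0.032,0,0,0,-1],[-0.206,-0.334,0.15,0,0,0,-1]]'
python3 - <<'E'
from geo import *
T=go((.5185,.0095,.092),tool(0),.051,False)
im,d=capture("scene");W=world("scene",d);P=top_center(W,(.5185,.0095),.115,.132,.035);print(len(P),P.mean(0))
E
```

```text
time_s: 2.4
position: [0.5182, 0.0128, 0.2283]
tcp_rot: [[-0.992, 0.128, 0.007], [0.128, 0.992, -0.0], [-0.007, 0.001, -1.0]]
force: [0.1, 0.8, -0.6]
opening: 1.005
grasp_force: 0.0
t 2.4 TCP-> [0.5185 0.0095 0.143 ] row [-6.000e-04 -1.650e-02  4.267e-01  2.000e-04  2.100e-03 -2.000e-04] mm 85.4
89 [0.52318339 0.02650599 0.12236423]
```

```bash
python3 -m pendant '[[0,-0.01,0.2,0,0,0,-1],[0,-0.01,0.38,0,0,0,-1],[0,-0.01,0.43,0,0,0,-1],[0,-0.01,0.43,0,0,0,-0.5],[0,-0.01,0.43,0,0,0,1],[0,-0.01,0.43,0,0,0,1],[0,-0.01,0.43,0,0,0,1],[0,-0.01,0.43,0,0,0,1]]'; python3 -m pendant '[[0,0,0,0,0,0,1],[0,0,0,0,0,0,1],[0,0,-0.1,0,0,0,1],[0,0,-0.2,0,0,0,1],[0,0,-0.35,0,0,0,1],[0,0,-0.35,0,0,0,1]]'
python3 - <<'E'
from geo import *
T=go((.48,.30,.17),tool(0),.051)
E
```

```text
time_s: 3.25
position: [0.5168, 0.01, 0.1416]
tcp_rot: [[-0.992, 0.127, 0.003], [0.127, 0.992, -0.001], [-0.003, -0.0, -1.0]]
force: [0.0, -0.2, 4.9]
opening: 0.685
grasp_force: 29.9
time_s: 3.85
position: [0.5177, 0.01, 0.213]
tcp_rot: [[-0.992, 0.127, 0.007], [0.127, 0.992, -0.001], [-0.007, -0.0, -1.0]]
force: [1.3, -0.8, -3.8]
opening: 0.686
grasp_force: 29.9
t 3.85 TCP-> [0.5142 0.2366 0.221 ] row [ 1.6120e-01  1.1216e+00 -4.1400e-02 -1.0000e-04  2.2000e-03 -0.0000e+00] mm 226.8
```

```bash
python3 -m pendant '[[0.03,0.2,0,0,0,0,1],[0.06,0.4,0,0,0,0,1],[0.1,0.6,0,0,0,0,1],[0.12,0.8,0,0,0,0,1],[0.15,0.95,0,0,0,0,1],[0.16,1,0,0,0,0,1],[0.16,1,0,0,0,0,1]]'; python3 -m pendant '[[0,0.12,0.1,0,0,0,1],[0,0.12,0.25,0,0,0,1],[0,0.12,0.3,0,0,0,1],[0,0.12,0.3,0,0,0,1]]'
python3 - <<'E'
from geo import *
s=readout.read_state();p=s["position"];print(p,s["force"]);print((p[2]-.138)/.2)
im,d=capture("top");np.savez("top1.npz",im=im,d=d)
cv2.imwrite("pics/t1.png",cv2.resize(im[110:290,130:380,::-1],None,fx=3,fy=3,interpolation=2))
E
```

```text
time_s: 4.55
position: [0.5086, 0.2137, 0.2088]
tcp_rot: [[-0.992, 0.124, -0.003], [0.124, 0.992, -0.001], [0.002, -0.001, -1.0]]
force: [0.3, -0.6, -3.8]
opening: 0.685
grasp_force: 29.9
time_s: 4.95
position: [0.5113, 0.2347, 0.1482]
tcp_rot: [[-0.992, 0.128, -0.006], [0.128, 0.992, -0.002], [0.006, -0.003, -1.0]]
force: [-0.1, -0.6, -3.3]
opening: 0.688
grasp_force: 29.9
[0.51133458 0.23474576 0.14816025] [-0.13575787 -0.58364838 -3.34971135]
0.05080123093254868
```

View pics/t1.png

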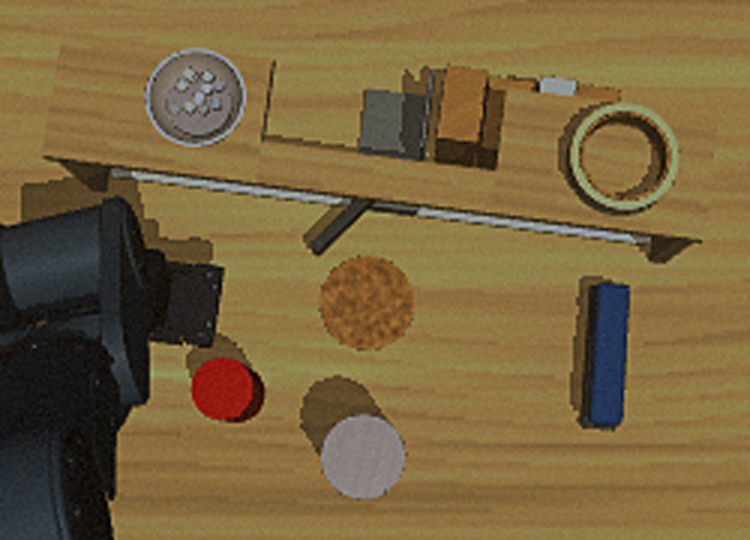

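The tin is held clear on the left, and the bare coaster shows centred at crop (366,303), full px (252,211). I lower the tin, release it and rise.

```bash
python3 -m pendant '[[0,0,0.02,0,0,0,1],[0,0,0.035,0,0,0,1],[0,0,0.047,0,0,0,1],[0,0,0.052,0,0,0,1],[0,0,0.052,0,0,0,1]]'
python3 - <<'E'
from geo import *
z=np.load("top1.npz");im=z["im"];W=world("top",z["d"]);X,Y=W[...,0],W[...,1]
hsv=cv2.cvtColor(im,cv2.COLOR_RGB2HSV).astype(int)
v,u=np.indices(X.shape)
K=np.array(calibration("top")["mtx"])
bg=(np.hypot(u-252,v-211)>20)&(np.hypot(u-252,v-211)<26);fg=np.hypot(u-252,v-211)<11
Lab=cv2.cvtColor(im,cv2.COLOR_RGB2LAB).astype(float)
b,f=np.median(Lab[bg],0),np.median(Lab[fg],0);w=(f-b);w[0]*=.3
sc=cv2.GaussianBlur(((Lab-b)@w/((f-b)@w)).astype(np.float32),(0,0),.8)
m=((sc>.5)&(np.hypot(u-252,v-211)<22)).astype(np.uint8)
n,l,st,ce=cv2.connectedComponentsWithStats(m);i=1+np.argmax(st[1:,4]);print(b,f,st[i],ce[i])
hull=cv2.convexHull(np.argwhere(l==i)[:,::-1].astype(np.int32));(c,r)=cv2.minEnclosingCircle(hull);print("mec",c,r)
T=np.array(calibration("top")["T"])
for q in(ce[i],c):
    d=T[:3,:3]@np.array([(q[0]-K[0,2])/K[0,0],(q[1]-K[1,2])/K[1,1],1]);p=T[:3,3]+d*((.004-T[2,3])/d[2]);print("coaster",p.round(4),"shelf",(S.T@p).round(4))
E
```

```text
time_s: 5.5
position: [0.5127, 0.2365, 0.14]
tcp_rot: [[-0.992, 0.127, 0.0], [0.127, 0.992, 0.0], [-0.0, 0.0, -1.0]]
force: [-0.5, 0.4, -3.3]
opening: 0.686
grasp_force: 29.9
[137. 128. 160.] [102. 141. 161.] [236 195  32  32 783] [251.78799489 210.56449553]
mec (251.72222900390625, 210.72222900390625) 16.025737762451172
coaster [0.5234 0.0072 0.004 ] shelf [0.5182 0.0736 0.004 ]
coaster [0.5229 0.0074 0.004 ] shelf [0.5177 0.0737 0.004 ]
```

```bash
python3 -m pendant '[[0,0,0.006,0,0,0,1],[0,0,0.011,0,0,0,1],[0,0,0.014,0,0,0,1],[0,0,0.014,0,0,0,1]]'
```

```text
time_s: 5.9
position: [0.5128, 0.2365, 0.1376]
tcp_rot: [[-0.992, 0.127, 0.0], [0.127, 0.992, 0.0], [-0.0, 0.0, -1.0]]
force: [-1.7, -0.6, 2.4]
opening: 0.688
grasp_force: 29.9
```

```bash
python3 -m pendant '[[0,0,0,0,0,0,-1],[0,0,0,0,0,0,-1],[0,0,0,0,0,0,-1],[0,0,-0.2,0,0,0,-1],[0,0,-0.4,0,0,0,-1],[0,0,-0.6,0,0,0,-1],[0,0,-0.6,0,0,0,-1]]'
python3 - <<'E'
from geo import *
im,d=capture("scene")
W=world("scene",d);P=top_center(W,(.513,.2365),.10,.135,.045);print(len(P),P.mean(0),(P.max(0)+P.min(0))/2)
a=go((.48,.155,.17),tool(35),.07)
b=go((.57,.155,.045),tool(35),.07,start=a)
c=go((.597,.143,.045),tool(35),.07,start=b)
E
```

```text
time_s: 6.6
position: [0.516, 0.2374, 0.2627]
tcp_rot: [[-0.992, 0.127, 0.012], [0.127, 0.992, 0.003], [-0.012, 0.005, -1.0]]
force: [0.8, 0.6, 0.6]
opening: 0.995
grasp_force: 0.0
167 [0.51937303 0.25794651 0.11505516] [0.51623479 0.25329123 0.11149258]
t 6.65 TCP-> [0.456  0.0979 0.2273] row [ 2.031e-01 -7.276e-01  1.604e-01  9.000e-04 -1.922e-01 -2.000e-04] mm 154.4
t 6.65 TCP-> [0.5452 0.0864 0.1023] row [-0.0101  0.      0.7701  0.      0.      0.    ] mm 154.0
t 6.65 TCP-> [0.5705 0.0711 0.1023] row [-0.1106 -0.06    0.0774  0.      0.      0.    ] mm 29.5
```

```bash
python3 -m pendant '[[0.05,-0.25,0,0,0,0,1],[0.15,-0.5,0,0,-0.05,0,1],[0.2,-0.73,0.16,0,-0.1,0,1],[0.2,-0.73,0.16,0,-0.192,0,1],[0.2,-0.73,0.16,0,-0.192,0,1],[0.2,-0.73,0.16,0,-0.192,0,1],[0.2,-0.73,0.16,0,-0.192,0,1],[0.2,-0.73,0.16,0,-0.192,0,1]]'
python3 - <<'E'
from geo import *
im,d=capture("scene");W=world("scene",d);P=top_center(W,(.513,.2365),.10,.135,.045);print(len(P),P.mean(0),(P.max(0)+P.min(0))/2)
b=go((.57,.155,.045),tool(35),.07)
c=go((.597,.143,.045),tool(35),.07,start=b)
E
```

```text
time_s: 7.45
position: [0.4619, 0.0866, 0.2342]
tcp_rot: [[-0.847, 0.155, 0.509], [0.112, 0.987, -0.115], [-0.52, -0.041, -0.853]]
force: [0.2, 0.4, 0.2]
opening: 0.357
grasp_force: 0.0
475 [0.51586445 0.24101338 0.1186156 ] [0.51497127 0.23776093 0.11250163]
t 7.5 TCP-> [0.5452 0.0864 0.1023] row [-1.160e-02  8.830e-02  7.766e-01 -1.550e-02 -2.020e-02 -2.000e-04] mm 156.29999999999998
t 7.5 TCP-> [0.5705 0.0711 0.1023] row [-0.1106 -0.06    0.0774  0.      0.      0.    ] mm 29.5
```

```bash
python3 -m pendant '[[0,0,0,0,0,0,1],[0,0,0,0,0,0,1],[0,0,0,0,0,0,1]]'
python3 - <<'E'
from geo import *
b=go((.57,.155,.045),tool(35),.07)
E
```

```text
time_s: 7.8
position: [0.4629, 0.0866, 0.2352]
tcp_rot: [[-0.846, 0.156, 0.51], [0.112, 0.987, -0.116], [-0.521, -0.041, -0.852]]
force: [0.3, 0.2, -0.7]
opening: 0.053
grasp_force: 0.0
t 7.8 TCP-> [0.5452 0.0864 0.1023] row [-2.400e-03  9.080e-02  7.762e-01 -1.610e-02 -2.000e-02 -6.000e-04] mm 156.29999999999998
```

```bash
python3 -m pendant '[[0,0.09,0.15,-0.016,-0.02,0,1],[0,0.09,0.35,-0.016,-0.02,0,1],[0,0.09,0.55,-0.016,-0.02,0,1],[0,0.09,0.7,-0.016,-0.02,0,1],[0,0.09,0.776,-0.016,-0.02,0,1],[0,0.09,0.776,-0.016,-0.02,0,1],[0,0.09,0.776,-0.016,-0.02,0,1]]'
python3 - <<'E'
from geo import *
s=readout.read_state();print(S.T@(s["position"]+.07*s["tcp_rot"][:,2]))
im,d=capture("scene");cv2.imwrite("pics/s2.png",cv2.resize(im[110:340,160:340,::-1],None,fx=2.6,fy=2.6,interpolation=2))
c=go((.597,.143,.045),tool(35),.07)
E
```

```text
time_s: 8.5
position: [0.5801, 0.0933, 0.1462]
tcp_rot: [[-0.851, 0.132, 0.507], [0.111, 0.991, -0.072], [-0.512, -0.005, -0.859]]
force: [0.2, 0.2, -0.3]
opening: -0.0
grasp_force: 0.0
[0.59938853 0.16573811 0.08607109]
t 8.55 TCP-> [0.5705 0.0711 0.1023] row [ 0.1385 -0.1151  0.1743 -0.0021 -0.0233 -0.0005] mm 50.1
```

View pics/s2.png

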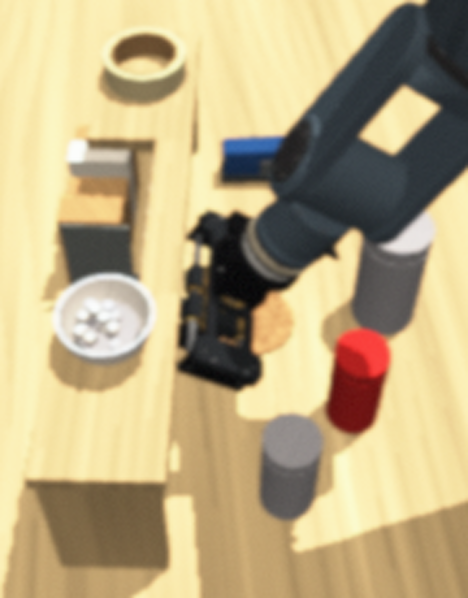

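```bash
python3 -m pendant '[[0,0,0,0,0,0,1]]'; python3 - <<'E'
from geo import *
s=readout.read_state();print(s["joint_positions"].round(2),s["qvel"].round(2),s["force"])
c=go((.57,.155,.045),tool(35),.07)
E
```

```text
time_s: 8.65
position: [0.579, 0.0936, 0.1473]
tcp_rot: [[-0.851, 0.132, 0.508], [0.111, 0.991, -0.071], [-0.513, -0.005, -0.858]]
force: [-0.6, 0.2, -0.0]
opening: 0.002
grasp_force: 0.0
[-7.0000e-02  3.6990e+01  1.1181e+02 -8.1910e+01  4.1000e+00 -1.8000e+00] [ 0.18 -0.73  0.12 -0.23 -0.06  0.24] [-0.61318725  0.22614008 -0.04427344]
t 8.65 TCP-> [0.5452 0.0864 0.1023] row [ 0.2553 -0.0566  0.1097 -0.002  -0.023  -0.0004] mm 56.7
```

```bash
python3 - <<'E'
from geo import *
c=go((.52,.155,.13),tool(22),.07)
E
```

```text
t 8.65 TCP-> [0.5095 0.091  0.1949] row [ 0.1727 -0.0596 -0.3801 -0.002   0.0492 -0.0007] mm 84.3
```

```bash
python3 -m pendant '[[0.05,-0.02,-0.2,0,0,0,1],[0.17,-0.06,-0.38,0,0.02,0,1],[0.17,-0.06,-0.38,-0.002,0.05,0,1],[0.17,-0.06,-0.38,-0.002,0.05,0,1],[0.17,-0.06,-0.38,-0.002,0.05,0,1],[0.17,-0.06,-0.38,-0.002,0.05,0,1],[0.17,-0.06,-0.38,-0.002,0.05,0,1]]'; python3 - <<'E'
from geo import *
s=readout.read_state();print(s["joint_positions"].round(2))
b=go((.52,.155,.13),tool(22),.07)
c=go((.57,.155,.045),tool(22),.07)
E
```

```text
time_s: 9.35
position: [0.5098, 0.091, 0.1964]
tcp_rot: [[-0.919, 0.13, 0.372], [0.121, 0.992, -0.047], [-0.374, 0.002, -0.927]]
force: [-0.3, -0.3, 0.2]
opening: 0.007
grasp_force: 0.0
[ -1.22  27.59 114.95  -8.21  15.73 -76.26]
t 9.35 TCP-> [0.5095 0.091  0.1949] row [ 0.0045 -0.0004  0.0064  0.0003 -0.0001 -0.0011] mm 1.6
t 9.35 TCP-> [0.5591 0.0846 0.1099] row [-6.820e-02 -6.000e-04  4.941e-01  3.000e-04 -1.000e-04 -1.100e-03] mm 99.8
```

```bash
python3 -m pendant '[[0,0,0.15,0,0,0,1],[-0.03,0,0.3,0,0,0,1],[-0.068,0,0.4,0,0,0,1],[-0.068,0,0.494,0,0,0,1],[-0.068,0,0.494,0,0,0,1],[-0.068,0,0.494,0,0,0,1]]'; python3 - <<'E'
from geo import *
s=readout.read_state();print(s["joint_positions"].round(2),S.T@(s["position"]+.07*s["tcp_rot"][:,2]))
b=go((.595,.145,.045),tool(22),.07)
b=go((.595,.125,.045),tool(22),.07,start=b)
E
```

```text
time_s: 9.95
position: [0.5592, 0.0845, 0.1082]
tcp_rot: [[-0.92, 0.129, 0.369], [0.12, 0.992, -0.047], [-0.372, 0.001, -0.928]]
force: [0.5, -0.3, -0.3]
opening: 0.007
grasp_force: 0.0
[ -1.87  39.98 110.89 -15.38   7.64 -69.61] [0.56998169 0.15490395 0.04324172]
t 9.95 TCP-> [0.5826 0.0716 0.1099] row [-0.1185 -0.0493  0.0384  0.     -0.0008 -0.0005] mm 26.8
t 9.95 TCP-> [0.5801 0.0517 0.1099] row [ 0.  -0.1 -0.   0.   0.   0. ] mm 20.0
```

```bash
cat >> geo.py <<'E'
def arc(psis,r=.091,pv=(.641,.055),z=.045):
    s=readout.read_state();P0,R0=s["position"],s["tcp_rot"];tip=P0+.07*R0[:,2]
    for a in psis:
        t=np.radians(a);p=S@np.array([pv[0]-r*np.cos(t),pv[1]+r*np.sin(t),z]);print(a,(R0.T@(p-tip)/.2).round(3))
E
python3 -m pendant '[[-0.08,0,0.03,0,0,0,1],[-0.12,0,0.04,0,0,0,1],[-0.12,-0.03,0.04,0,0,0,1],[-0.12,-0.05,0.04,0,0,0,1],[-0.12,-0.05,0.04,0,0,0,1]]'; python3 - <<'E'
from geo import *
s=readout.read_state();print(s["joint_positions"].round(2),S.T@(s["position"]+.07*s["tcp_rot"][:,2]))
arc(range(65,14,-5))
E
```

```text
time_s: 10.45
position: [0.5833, 0.0709, 0.1105]
tcp_rot: [[-0.92, 0.13, 0.37], [0.121, 0.992, -0.047], [-0.373, 0.001, -0.928]]
force: [-0.6, 0.5, -0.3]
opening: 0.006
grasp_force: 0.0
[ -3.36  40.36 107.83  -8.48  10.04 -77.83] [0.59568671 0.14445565 0.04558045]
65 [-0.031 -0.035  0.015]
60 [ 0.002 -0.053  0.002]
55 [ 0.033 -0.075 -0.01 ]
50 [ 0.062 -0.099 -0.022]
45 [ 0.089 -0.126 -0.033]
40 [ 0.114 -0.155 -0.043]
35 [ 0.136 -0.187 -0.052]
30 [ 0.156 -0.22  -0.06 ]
25 [ 0.173 -0.255 -0.067]
20 [ 0.187 -0.292 -0.072]
15 [ 0.198 -0.33  -0.077]
```

```bash
python3 -m pendant '[[0,-0.035,0,0,0,0,1],[0.002,-0.053,0.002,0,0,0,1],[0.033,-0.075,-0.01,0,0,0,1],[0.062,-0.099,-0.022,0,0,0,1],[0.089,-0.126,-0.033,0,0,0,1],[0.089,-0.126,-0.033,0,0,0,1]]'; python3 - <<'E'
from geo import *
s=readout.read_state();print(S.T@s["force"],s["joint_positions"].round(2),S.T@(s["position"]+.07*s["tcp_rot"][:,2]))
arc(range(40,-31,-5))
im,d=capture("top");W=world("top",d);cv2.imwrite("pics/t2.png",cv2.resize(im[150:250,200:320,::-1],None,fx=5,fy=5,interpolation=2))
E
```

```text
time_s: 11.05
position: [0.5605, 0.0482, 0.1093]
tcp_rot: [[-0.92, 0.13, 0.369], [0.121, 0.992, -0.047], [-0.372, 0.001, -0.928]]
force: [1.3, 0.3, 1.0]
opening: 0.002
grasp_force: 0.5
[1.26087133 0.49742052 0.98430217] [ -6.3   39.72 111.52  -3.14   6.93 -85.78] [0.57588612 0.11902496 0.04434375]
40 [ 0.02  -0.028 -0.012]
35 [ 0.042 -0.059 -0.021]
30 [ 0.062 -0.093 -0.029]
25 [ 0.079 -0.128 -0.035]
20 [ 0.093 -0.165 -0.041]
15 [ 0.104 -0.203 -0.045]
10 [ 0.112 -0.241 -0.049]
5 [ 0.116 -0.281 -0.051]
0 [ 0.118 -0.321 -0.051]
-5 [ 0.116 -0.36  -0.05 ]
-10 [ 0.111 -0.4   -0.049]
-15 [ 0.103 -0.438 -0.045]
-20 [ 0.092 -0.476 -0.041]
-25 [ 0.078 -0.513 -0.035]
-30 [ 0.061 -0.548 -0.028]
```

View pics/t2.png

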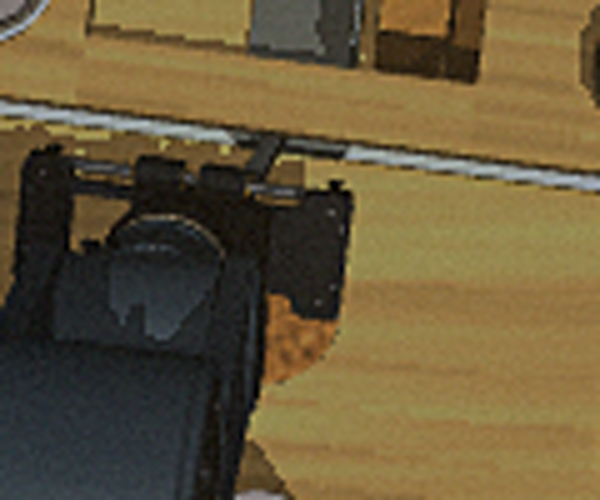

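The lever (crop 265,155) has swung with the finger, and the block has not visibly moved. I continue along the arc.

```bash
python3 -m pendant '[[0.02,-0.028,-0.012,0,0,0,1],[0.042,-0.059,-0.021,0,0,0,1],[0.062,-0.093,-0.029,0,0,0,1],[0.079,-0.128,-0.035,0,0,0,1],[0.093,-0.165,-0.041,0,0,0,1],[0.104,-0.203,-0.045,0,0,0,1],[0.112,-0.241,-0.049,0,0,0,1],[0.112,-0.241,-0.049,0,0,0,1]]'; python3 - <<'E'
from geo import *
s=readout.read_state();print(S.T@s["force"],s["joint_positions"].round(2),S.T@(s["position"]+.07*s["tcp_rot"][:,2]))
arc(range(10,-66,-5))
E
```

```text
time_s: 11.9
position: [0.5302, 0.004, 0.1095]
tcp_rot: [[-0.921, 0.131, 0.368], [0.122, 0.991, -0.046], [-0.371, 0.002, -0.929]]
force: [-0.7, -0.1, -0.7]
opening: 0.004
grasp_force: 0.0
[-0.63966751 -0.22948208 -0.7369891 ] [ -12.56   38.88  116.34   32.86    3.68 -127.46] [0.55140646 0.07137865 0.04451166]
10 [-0.001 -0.003 -0.002]
5 [ 0.004 -0.042 -0.004]
0 [ 0.005 -0.082 -0.005]
-5 [ 0.004 -0.122 -0.004]
-10 [-0.001 -0.161 -0.002]
-15 [-0.01  -0.2    0.001]
-20 [-0.021 -0.237  0.005]
-25 [-0.035 -0.274  0.011]
-30 [-0.052 -0.309  0.017]
-35 [-0.072 -0.343  0.025]
-40 [-0.095 -0.374  0.034]
-45 [-0.12  -0.403  0.044]
-50 [-0.147 -0.43   0.055]
-55 [-0.176 -0.454  0.067]
-60 [-0.208 -0.475  0.079]
-65 [-0.24  -0.493  0.092]
```

The wrist is near its singularity and j6 is close to its limit. I back off and give the tool a half turn, which is the same grasp with the joints free, before finishing the swing.

```bash
python3 -m pendant '[[0,0.03,-0.05,0,0,0,1],[0,0.03,-0.2,0,0,0,1],[0,0.03,-0.4,0,0,0,1],[0,0.03,-0.55,0,0,0,1],[0,0.03,-0.7,0,0,0,1],[0,0.03,-0.7,0,0,0,1],[0,0.03,-0.7,0,0,0,1]]'; python3 -m pendant '[[0,0,0,0,0,0.333,1],[0,0,0,0,0,0.333,1],[0,0,0,0,0,0.333,1],[0,0,0,0,0,0.333,1],[0,0,0,0,0,0.333,1],[0,0,0,0,0,0.333,1],[0,0,0,0,0,0.333,1],[0,0,0,0,0,0.333,1]]';  python3 -m pendant '[[0,0,0,0,0,0.333,1],[0,0,0,0,0,0.333,1],[0,0,0,0,0,0.333,1],[0,0,0,0,0,0.333,1],[0,0,0,0,0,0.333,1],[0,0,0,0,0,0.333,1],[0,0,0,0,0,0.333,1],[0,0,0,0,0,0.333,1]]'; python3 - <<'E'
from geo import *
s=readout.read_state();print(s["joint_positions"].round(2),S.T@(s["position"]+.07*s["tcp_rot"][:,2]))
F=np.diag([-1,-1,1])
b=go((.50,.075,.13),tool(28)@F,.07)
im,d=capture("top");W=world("top",d);Q=W@S
m=(abs(Q[...,2]-.070)<.006)&(Q[...,0]>.525)&(Q[...,0]<.592)&(abs(Q[...,1]-.05)<.09);q=Q[m];print(m.sum(),q.mean(0),q[q[:,0]<q[:,0].min()+.01].mean(0))
cv2.imwrite("pics/t3.png",cv2.resize(im[130:280,160:350,::-1],None,fx=4,fy=4,interpolation=2))
E
```

```text
time_s: 12.6
position: [0.4799, 0.0168, 0.2401]
tcp_rot: [[-0.92, 0.129, 0.371], [0.12, 0.992, -0.048], [-0.374, 0.001, -0.928]]
force: [-0.3, 0.2, -0.8]
opening: 0.007
grasp_force: 0.0
time_s: 13.4
position: [0.4798, 0.0167, 0.2381]
tcp_rot: [[-0.35, 0.862, 0.367], [0.918, 0.393, -0.047], [-0.184, 0.32, -0.929]]
force: [-0.5, -0.4, 0.1]
opening: 0.004
grasp_force: 0.0
time_s: 14.2
position: [0.48, 0.0166, 0.2388]
tcp_rot: [[0.568, 0.736, 0.368], [0.802, -0.596, -0.047], [0.185, 0.322, -0.929]]
force: [-0.7, -0.4, -0.6]
opening: 0.003
grasp_force: 0.0
[-12.33  20.18 118.12   5.48  20.08  20.02] [0.4999303  0.07750873 0.17377275]
t 14.2 TCP-> [0.4729 0.015  0.1918] row [-0.07   -0.0968  0.2054 -0.0182  0.0313  0.3339] mm 47.5
9 [0.56233088 0.05646224 0.06873692] [0.54003885 0.05469204 0.06741788]
```

View pics/t3.png

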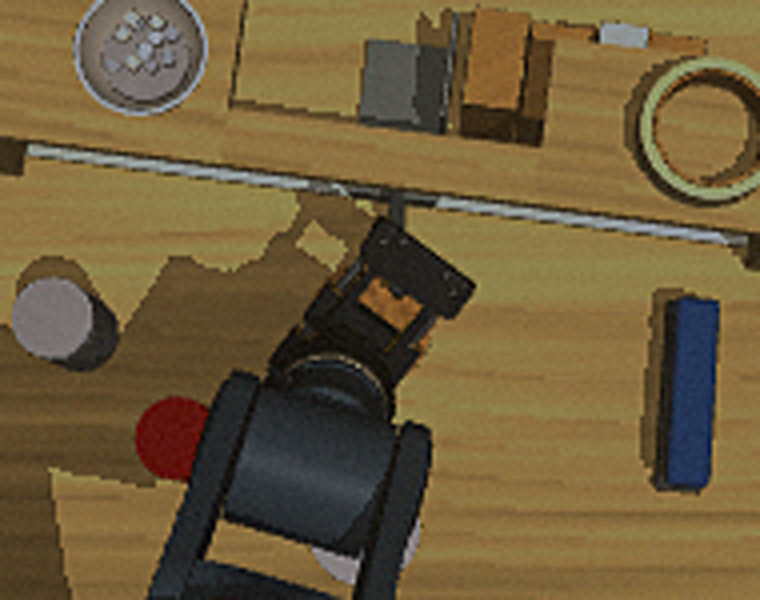

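```bash
python3 -m pendant '[[0,0,0,0,0,0.333,1],[0,0,0,0,0,0.333,1],[0,0,0,0,0,0.333,1],[0,0,0,0,0,0.333,1],[-0.07,-0.12,0.1,-0.018,0.031,0.334,1],[-0.07,-0.12,0.2,-0.018,0.031,0.334,1],[-0.07,-0.12,0.2,-0.018,0.031,0.334,1],[-0.07,-0.12,0.2,-0.018,0.031,0.334,1]]'; python3 - <<'E'
from geo import *
s=readout.read_state();print(s["joint_positions"].round(2),S.T@(s["position"]+.07*s["tcp_rot"][:,2]))
F=np.diag([-1,-1,1])
b=go((.545,.090,.045),tool(28)@F,.07)
E
```

```text
time_s: 15.05
position: [0.4703, 0.0215, 0.196]
tcp_rot: [[0.893, -0.014, 0.45], [0.004, -0.999, -0.038], [0.45, 0.035, -0.892]]
force: [-0.3, -0.2, 0.3]
opening: 0.005
grasp_force: 0.0
[-12.92  25.77 124.87  53.03   4.59  25.31] [0.49532893 0.08247405 0.13352415]
t 15.05 TCP-> [0.5194 0.0242 0.1068] row [ 0.0187 -0.0325  0.5079 -0.0067  0.0063  0.0373] mm 101.8
```

```bash
python3 -m pendant '[[0,-0.03,0,-0.007,0.006,0.037,1],[0,-0.03,0.1,-0.007,0.006,0.037,1],[0,-0.033,0.2,-0.007,0.006,0.037,1],[0.018,-0.033,0.3,-0.007,0.006,0.037,1],[0.018,-0.033,0.4,-0.007,0.006,0.037,1],[0.018,-0.033,0.5,-0.007,0.006,0.037,1],[0.018,-0.033,0.508,-0.007,0.006,0.037,1],[0.018,-0.033,0.508,-0.007,0.006,0.037,1]]'; python3 - <<'E'
from geo import *
s=readout.read_state();print(s["joint_positions"].round(2),S.T@(s["position"]+.07*s["tcp_rot"][:,2]))
arc(range(20,-41,-5))
F=np.diag([-1,-1,1])
b=go((.545,.090,.045),tool(28)@F,.07)
E
```

```text
time_s: 15.85
position: [0.5096, 0.0326, 0.1311]
tcp_rot: [[0.877, -0.111, 0.467], [-0.11, -0.993, -0.029], [0.467, -0.026, -0.884]]
force: [0.2, 0.2, 0.9]
opening: 0.005
grasp_force: 0.0
[-10.42  36.65 122.2  153.83   7.28 -66.88] [0.5340295  0.09920513 0.06920934]
20 [0.038 0.07  0.155]
15 [0.028 0.108 0.148]
10 [0.02  0.147 0.143]
5 [0.015 0.186 0.14 ]
0 [0.014 0.225 0.137]
-5 [0.015 0.265 0.137]
-10 [0.02  0.304 0.138]
-15 [0.027 0.343 0.141]
-20 [0.038 0.381 0.146]
-25 [0.051 0.418 0.151]
-30 [0.067 0.454 0.159]
-35 [0.086 0.488 0.168]
-40 [0.107 0.519 0.178]
t 15.85 TCP-> [0.5194 0.0242 0.1068] row [-0.0092  0.0393  0.1314 -0.0097  0.001   0.0006] mm 27.5
```

```bash
python3 -m pendant '[[-0.009,0.02,0.06,-0.01,0.001,0,1],[-0.009,0.039,0.131,-0.01,0.001,0,1],[-0.009,0.039,0.131,-0.01,0.001,0,1],[-0.009,0.039,0.131,-0.01,0.001,0,1]]'; python3 - <<'E'
from geo import *
s=readout.read_state();print(s["force"],s["joint_positions"].round(2),S.T@(s["position"]+.07*s["tcp_rot"][:,2]))
arc(range(20,-71,-5))
E
```

```text
time_s: 16.25
position: [0.5189, 0.0245, 0.107]
tcp_rot: [[0.876, -0.128, 0.464], [-0.113, -0.992, -0.059], [0.468, -0.001, -0.884]]
force: [-0.5, -0.9, -0.1]
opening: 0.007
grasp_force: 0.0
[-0.49110149 -0.91111699 -0.12573475] [-10.29  40.24 121.26 171.43   9.49 -84.13] [0.54431845 0.0902304  0.04517211]
20 [0.049 0.02  0.027]
15 [0.038 0.058 0.021]
10 [0.031 0.097 0.017]
5 [0.026 0.136 0.015]
0 [0.025 0.176 0.014]
-5 [0.026 0.216 0.015]
-10 [0.031 0.255 0.017]
-15 [0.039 0.294 0.021]
-20 [0.049 0.332 0.027]
-25 [0.063 0.368 0.034]
-30 [0.079 0.404 0.043]
-35 [0.098 0.437 0.053]
-40 [0.119 0.469 0.064]
-45 [0.143 0.498 0.076]
-50 [0.169 0.525 0.09 ]
-55 [0.197 0.549 0.105]
-60 [0.226 0.57  0.12 ]
-65 [0.257 0.588 0.137]
-70 [0.29  0.603 0.154]
```

```bash
python3 -m pendant '[[0.038,0.058,0.021,0,0,0,1],[0.031,0.097,0.017,0,0,0,1],[0.026,0.136,0.015,0,0,0,1],[0.025,0.176,0.014,0,0,0,1],[0.026,0.216,0.015,0,0,0,1],[0.031,0.255,0.017,0,0,0,1],[0.039,0.294,0.021,0,0,0,1],[0.039,0.294,0.021,0,0,0,1]]'; python3 - <<'E'
from geo import *
s=readout.read_state();print(S.T@s["force"],s["joint_positions"].round(2),S.T@(s["position"]+.07*s["tcp_rot"][:,2]))
arc(range(-15,-71,-5))
E
```

```text
time_s: 17.05
position: [0.5202, -0.0355, 0.1082]
tcp_rot: [[0.875, -0.129, 0.466], [-0.114, -0.992, -0.06], [0.47, -0.0, -0.882]]
force: [-0.0, 0.8, 0.2]
opening: 0.005
grasp_force: 0.1
[-0.1413809   0.74104533  0.19215319] [-18.65  40.11 121.3  149.5   10.43 -69.84] [0.55344822 0.03079184 0.0464565 ]
-15 [-0.005 -0.003  0.006]
-20 [0.006 0.035 0.011]
-25 [0.019 0.071 0.018]
-30 [0.035 0.106 0.027]
-35 [0.054 0.14  0.037]
-40 [0.076 0.171 0.049]
-45 [0.099 0.2   0.061]
-50 [0.125 0.227 0.075]
-55 [0.153 0.251 0.09 ]
-60 [0.183 0.273 0.106]
-65 [0.214 0.291 0.122]
-70 [0.246 0.306 0.139]
```

```bash
python3 -m pendant '[[0.006,0.035,0.011,0,0,0,1],[0.019,0.071,0.018,0,0,0,1],[0.035,0.106,0.027,0,0,0,1],[0.054,0.14,0.037,0,0,0,1],[0.065,0.155,0.043,0,0,0,1],[0.076,0.171,0.049,0,0,0,1],[0.076,0.171,0.049,0,0,0,1]]'; python3 - <<'E'
from geo import *
s=readout.read_state();print(S.T@s["force"],s["joint_positions"].round(2),S.T@(s["position"]+.07*s["tcp_rot"][:,2]))
arc(range(-40,-71,-3))
im,d=capture("top");cv2.imwrite("pics/t4.png",cv2.resize(im[130:280,160:350,::-1],None,fx=4,fy=4,interpolation=2))
E
```

```text
time_s: 17.75
position: [0.5336, -0.0711, 0.1063]
tcp_rot: [[0.875, -0.129, 0.466], [-0.114, -0.992, -0.06], [0.47, -0.001, -0.883]]
force: [-0.3, 0.3, 0.0]
opening: 0.006
grasp_force: 0.2
[-0.32386916  0.24388224  0.02472343] [-22.7   40.51 118.91 132.42   9.71 -56.4 ] [ 0.57116969 -0.00275116  0.04452461]
-40 [ 0.002  0.004 -0.002]
-43 [0.016 0.022 0.006]
-46 [0.03  0.038 0.013]
-49 [0.046 0.055 0.022]
-52 [0.062 0.07  0.03 ]
-55 [0.079 0.084 0.039]
-58 [0.097 0.097 0.049]
-61 [0.115 0.109 0.058]
-64 [0.133 0.12  0.068]
-67 [0.153 0.13  0.078]
-70 [0.172 0.138 0.089]
```

View pics/t4.png

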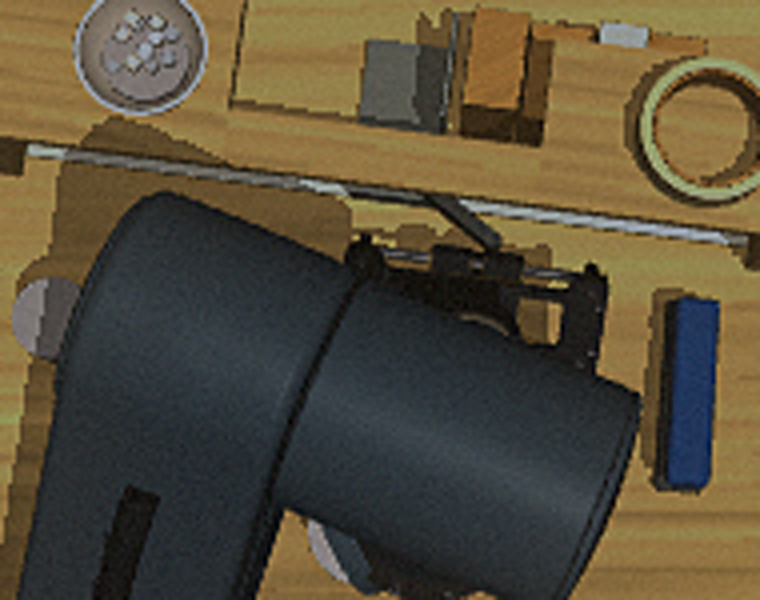

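```bash
python3 -m pendant '[[0.016,0.022,0.006,0,0,0,1],[0.03,0.038,0.013,0,0,0,1],[0.046,0.055,0.022,0,0,0,1],[0.055,0.063,0.026,0,0,0,1],[0.055,0.063,0.026,0,0,0,1]]'; python3 - <<'E'
from geo import *
s=readout.read_state();print(S.T@s["force"],s["joint_positions"].round(2),S.T@(s["position"]+.07*s["tcp_rot"][:,2]))
arc(range(-49,-71,-2))
E
```

```text
time_s: 18.3
position: [0.5435, -0.085, 0.1064]
tcp_rot: [[0.876, -0.129, 0.465], [-0.115, -0.992, -0.06], [0.469, -0.001, -0.883]]
force: [-1.3, 0.3, 0.2]
opening: 0.004
grasp_force: 0.5
[-1.36680402  0.11669991  0.19730804] [-23.91  40.63 117.15 121.45   9.02 -46.38] [ 0.58271009 -0.01529601  0.04460481]
-49 [-0.005 -0.008 -0.005]
-51 [0.005 0.002 0.001]
-53 [0.017 0.012 0.007]
-55 [0.028 0.021 0.013]
-57 [0.04  0.03  0.019]
-59 [0.051 0.038 0.025]
-61 [0.064 0.046 0.031]
-63 [0.076 0.054 0.038]
-65 [0.089 0.061 0.045]
-67 [0.102 0.067 0.052]
-69 [0.115 0.073 0.058]
```

```bash
python3 -m pendant '[[0.005,0.002,0.001,0,0,0,1],[0.017,0.012,0.007,0,0,0,1],[0.022,0.016,0.01,0,0,0,1],[0.022,0.016,0.01,0,0,0,1]]';python3 -m pendant '[[0.006,0.005,0.003,0,0,0,1],[0.012,0.009,0.006,0,0,0,1]]'; python3 - <<'E'
from geo import *
s=readout.read_state();print(S.T@s["force"],s["joint_positions"].round(2),S.T@(s["position"]+.07*s["tcp_rot"][:,2]))
arc(range(-55,-71,-2))
im,d=capture("top");W=world("top",d)@S;z=W[...,2]
m=(abs(z-.070)<.008)&(W[...,0]>.56)&(W[...,0]<.60)&(abs(W[...,1]+.0)<.07)
q=W[m];print(len(q),q[np.argsort(q[:,1])][::max(1,len(q)//10)].round(3).tolist())
E
```

```text
time_s: 18.7
position: [0.545, -0.0875, 0.1059]
tcp_rot: [[0.878, -0.129, 0.46], [-0.115, -0.992, -0.058], [0.464, -0.002, -0.886]]
force: [-7.6, 3.2, 2.7]
opening: 0.005
grasp_force: 3.7
time_s: 18.9
position: [0.5458, -0.0884, 0.1055]
tcp_rot: [[0.88, -0.128, 0.458], [-0.115, -0.992, -0.057], [0.461, -0.003, -0.887]]
force: [-12.2, 7.5, 5.5]
opening: 0.006
grasp_force: 6.8
[-13.08073108   5.92564804   5.50572926] [-24.2   40.7  116.49 114.69   8.61 -39.92] [ 0.58491309 -0.01816982  0.0434136 ]
-55 [0.021 0.007 0.002]
-57 [0.033 0.016 0.008]
-59 [0.045 0.024 0.014]
-61 [0.057 0.032 0.021]
-63 [0.069 0.039 0.027]
-65 [0.082 0.046 0.034]
-67 [0.095 0.053 0.04 ]
-69 [0.108 0.059 0.047]
14 [[0.596, -0.026, 0.073], [0.6, -0.025, 0.069], [0.592, -0.023, 0.074], [0.596, -0.023, 0.07], [0.6, -0.022, 0.069], [0.593, -0.02, 0.07], [0.596, -0.02, 0.071], [0.6, -0.019, 0.063], [0.594, -0.017, 0.062], [0.596, -0.017, 0.066], [0.6, -0.016, 0.063], [0.596, -0.014, 0.066], [0.599, -0.013, 0.066], [0.598, -0.01, 0.067]]
```

The end stop is reached: 14 N along the lever's tangent at about 65°. I back off and retreat.

```bash
python3 -m pendant '[[-0.05,-0.03,-0.02,0,0,0,1],[-0.08,-0.03,-0.04,0,0,0,1],[-0.08,-0.03,-0.25,0,0,0,1],[-0.08,-0.03,-0.5,0,0,0,1],[-0.08,-0.03,-0.7,0,0,0,1],[-0.08,-0.03,-0.7,0,0,0,1],[-0.08,-0.03,-0.7,0,0,0,1]]'; python3 - <<'E'
from geo import *
s=readout.read_state();print(s["joint_positions"].round(2))
F=np.diag([-1,-1,1])
go((.48,.10,.25),tool(0)@F,.051)
E
```

```text
time_s: 19.65
position: [0.4876, -0.0742, 0.2029]
tcp_rot: [[0.872, -0.123, 0.474], [-0.114, -0.992, -0.047], [0.476, -0.013, -0.879]]
force: [0.3, 0.4, -0.1]
opening: 0.008
grasp_force: 0.0
[-26.47  25.82 122.53  64.15  10.84   9.36]
t 19.65 TCP-> [0.4888 0.0382 0.301 ] row [ 1.748e-01 -5.649e-01 -4.546e-01 -4.400e-03 -1.581e-01  3.000e-04] mm 149.2
```

```bash
python3 -m pendant '[[0,-0.1,-0.3,0,0,0,-1],[0.17,-0.3,-0.45,-0.004,-0.1,0,-1],[0.17,-0.56,-0.45,-0.004,-0.158,0,-1],[0.17,-0.56,-0.45,-0.004,-0.158,0,-1],[0.17,-0.56,-0.45,-0.004,-0.158,0,-1],[0.17,-0.56,-0.45,-0.004,-0.158,0,-1],[0.17,-0.56,-0.45,-0.004,-0.158,0,-1],[0.17,-0.56,-0.45,-0.004,-0.158,0,-1]]'; python3 - <<'E'
from geo import *
s=readout.read_state();print(s["joint_positions"].round(2))
F=np.diag([-1,-1,1])
im,d=capture("top");np.savez("top2.npz",im=im,d=d);W=world("top",d);P=top_center(W,(.513,.2365),.11,.132,.05);print(len(P),P.mean(0),(P.max(0)+P.min(0))/2)
cv2.imwrite("pics/t5.png",cv2.resize(im[110:290,130:380,::-1],None,fx=3,fy=3,interpolation=2))
c=(P.max(0)+P.min(0))/2
go((c[0],c[1],.2),tool(0)@F,.051,False)
E
```

```text
time_s: 20.45
position: [0.4915, 0.038, 0.3003]
tcp_rot: [[0.992, -0.123, 0.005], [-0.123, -0.992, 0.0], [0.005, -0.001, -1.0]]
force: [-0.1, -0.2, -0.0]
opening: 0.65
grasp_force: 0.0
[-8.6200e+00  1.9370e+01  1.0026e+02  5.0000e-02  6.0090e+01  8.8440e+01]
336 [0.51450452 0.23394666 0.11876275] [0.51508062 0.23423919 0.11887764]
t 20.5 TCP-> [0.5151 0.2342 0.251 ] row [ 3.000e-03 -9.897e-01  2.424e-01 -6.000e-04 -1.100e-03  1.100e-03] mm 203.8
```

View pics/t5.png

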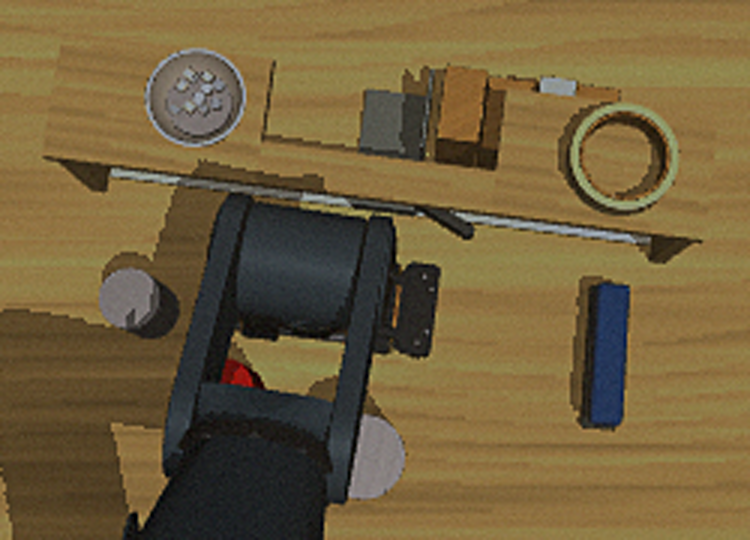

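The lever is now a stub at crop (445,218), swung fully right. The block is unmoved and the tin stands at crop (130,298). Now I fetch the tin.

```bash
python3 -m pendant '[[0,-0.25,0,0,0,0,-1],[0,-0.5,0,0,0,0,-1],[0,-0.75,0.1,0,0,0,-1],[0,-0.95,0.2,0,0,0,-1],[0,-0.998,0.24,0,0,0,-1],[0,-0.998,0.24,0,0,0,-1],[0,-0.998,0.24,0,0,0,-1]]'; python3 - <<'E'
from geo import *
go((.515,.236,.1376-.051),tool(0)@np.diag([-1,-1,1]),.051,False)
E
```

```text
time_s: 21.2
position: [0.513, 0.2338, 0.2506]
tcp_rot: [[0.992, -0.127, -0.001], [-0.127, -0.992, 0.0], [-0.001, -0.0, -1.0]]
force: [0.8, -0.8, 0.6]
opening: 0.998
grasp_force: 0.0
t 21.2 TCP-> [0.515  0.236  0.1376] row [ 9.200e-03 -1.210e-02  5.652e-01 -1.000e-04  4.000e-04  1.000e-04] mm 113.10000000000001
```

```bash
python3 -m pendant '[[0.009,-0.012,0.2,0,0,0,-1],[0.009,-0.012,0.4,0,0,0,-1],[0.009,-0.012,0.52,0,0,0,-1],[0.009,-0.012,0.565,0,0,0,-1],[0.009,-0.012,0.565,0,0,0,-1],[0.009,-0.012,0.565,0,0,0,0],[0.009,-0.012,0.565,0,0,0,1],[0.009,-0.012,0.565,0,0,0,1]]'; python3 -m pendant '[[0,0,0,0,0,0,1],[0,0,0,0,0,0,1],[0,0,0,0,0,0,1]]';python3 -m pendant '[[0,0,-0.1,0,0,0,1],[0,0,-0.2,0,0,0,1],[0,0,-0.3,0,0,0,1],[0,0,-0.3,0,0,0,1]]'; python3 - <<'E'
from geo import *
go((.523,.0095,.20-.051),tool(0)@np.diag([-1,-1,1]),.051,False)
E
```

```text
time_s: 22.0
position: [0.5166, 0.2375, 0.1395]
tcp_rot: [[0.992, -0.126, 0.003], [-0.126, -0.992, 0.002], [0.003, -0.002, -1.0]]
force: [-0.1, -0.0, 0.1]
opening: 0.811
grasp_force: 0.0
time_s: 22.3
position: [0.5161, 0.2372, 0.1388]
tcp_rot: [[0.992, -0.126, 0.001], [-0.126, -0.992, 0.0], [0.001, -0.0, -1.0]]
force: [-0.3, -2.7, 5.5]
opening: 0.69
grasp_force: 29.8
time_s: 22.7
position: [0.5169, 0.238, 0.1997]
tcp_rot: [[0.992, -0.126, 0.004], [-0.126, -0.992, 0.002], [0.004, -0.003, -1.0]]
force: [0.6, 0.2, -4.2]
opening: 0.685
grasp_force: 29.8
t 22.7 TCP-> [0.523  0.0095 0.2   ] row [ 1.7480e-01  1.1295e+00 -4.4000e-03 -9.0000e-04 -1.3000e-03  2.0000e-04] mm 228.6
```

```bash
python3 -m pendant '[[0,0.15,0,0,0,0,1],[0.05,0.35,0,0,0,0,1],[0.1,0.55,0,0,0,0,1],[0.15,0.75,0,0,0,0,1],[0.17,0.9,0,0,0,0,1],[0.175,1,0,0,0,0,1],[0.175,1,0,0,0,0,1]]'; python3 -m pendant '[[0,0.08,0,0,0,0,1],[0,0.13,0.05,0,0,0,1],[0,0.13,0.15,0,0,0,1],[0,0.13,0.2,0,0,0,1],[0,0.13,0.2,0,0,0,1],[0,0.13,0.2,0,0,0,1]]'; python3 - <<'E'
from geo import *
go((.524,.0095,.1445-.051),tool(0)@np.diag([-1,-1,1]),.051,False)
im,d=capture("scene")
W=world("scene",d);m=(np.hypot(W[...,0]-.523,W[...,1]-.0095)<.075);print(m.sum())
E
```

```text
time_s: 23.4
position: [0.5246, 0.0322, 0.1963]
tcp_rot: [[0.991, -0.13, -0.003], [-0.13, -0.991, 0.001], [-0.003, -0.001, -1.0]]
force: [0.5, 0.9, -2.9]
opening: 0.681
grasp_force: 29.9
time_s: 24.0
position: [0.5218, 0.0094, 0.1573]
tcp_rot: [[0.992, -0.126, -0.001], [-0.126, -0.992, 0.001], [-0.001, -0.001, -1.0]]
force: [-0.5, -0.6, -3.1]
opening: 0.68
grasp_force: 29.9
t 24.0 TCP-> [0.524  0.0095 0.1445] row [ 0.0109 -0.002   0.0641 -0.0003  0.0004  0.0005] mm 13.0
5139
```

```bash
python3 -m pendant '[[0.011,-0.002,0.03,0,0,0,1],[0.011,-0.002,0.05,0,0,0,1],[0.011,-0.002,0.062,0,0,0,1],[0.011,-0.002,0.066,0,0,0,1],[0.011,-0.002,0.066,0,0,0,1]]'; python3 -m pendant '[[0,0,0.004,0,0,0,1],[0,0,0.007,0,0,0,1],[0,0,0.007,0,0,0,1]]'
```

```text
time_s: 24.55
position: [0.5241, 0.0089, 0.1445]
tcp_rot: [[0.992, -0.126, -0.0], [-0.126, -0.992, 0.001], [-0.0, -0.001, -1.0]]
force: [0.7, 0.1, -4.4]
opening: 0.683
grasp_force: 29.9
time_s: 24.85
position: [0.5242, 0.0089, 0.1433]
tcp_rot: [[0.992, -0.126, 0.0], [-0.126, -0.992, 0.001], [-0.0, -0.001, -1.0]]
force: [-0.2, -0.4, -3.7]
opening: 0.685
grasp_force: 29.9
```

```bash
python3 -m pendant '[[0,0,0.004,0,0,0,1],[0,0,0.007,0,0,0,1],[0,0,0.007,0,0,0,1]]'
```

```text
time_s: 25.15
position: [0.5243, 0.0088, 0.1428]
tcp_rot: [[0.992, -0.126, 0.001], [-0.126, -0.992, 0.001], [0.001, -0.001, -1.0]]
force: [-1.6, -0.2, 4.8]
opening: 0.684
grasp_force: 29.9
```

Contact. I release, rise, move away and check.

```bash
python3 -m pendant '[[0,0,0,0,0,0,-1],[0,0,0,0,0,0,-1],[0,0,0,0,0,0,-1],[0,0,0,0,0,0,-1],[0,0,-0.2,0,0,0,-1],[0,0,-0.45,0,0,0,-1],[0,0,-0.7,0,0,0,-1],[0,0,-0.8,0,0,0,-1]]'; python3 -m pendant '[[-0.1,-0.3,0,0,0,0,-1],[-0.1,-0.6,0,0,0,0,-1],[-0.1,-0.9,0,0,0,0,-1],[-0.1,-1,0,0,0,0,-1],[-0.1,-1,0,0,0,0,-1],[-0.1,-1,0,0,0,0,-1]]'; python3 - <<'E'
from geo import *
for n in("top","scene"):
    im,d=capture(n);W=world(n,d);P=top_center(W,(.523,.0095),.11,.135,.05);print(n,len(P),(P.max(0)+P.min(0))/2,P.mean(0),np.ptp(P,axis=0))
    cv2.imwrite(f"pics/f_{n}.png",cv2.resize(im[110:290,130:380,::-1],None,fx=3,fy=3,interpolation=2))
E
```

```text
time_s: 25.95
position: [0.5262, 0.0085, 0.3066]
tcp_rot: [[0.992, -0.126, 0.009], [-0.126, -0.992, -0.001], [0.009, -0.0, -1.0]]
force: [0.9, 0.2, 0.0]
opening: 0.997
grasp_force: 0.0
time_s: 26.55
position: [0.5292, 0.2109, 0.3016]
tcp_rot: [[0.992, -0.123, -0.001], [-0.123, -0.992, 0.0], [-0.001, -0.0, -1.0]]
force: [-0.3, -0.1, 0.1]
opening: 1.004
grasp_force: 0.0
top 327 [0.52286658 0.00795974 0.12133331] [0.5222886  0.00779552 0.12304445] [0.05733082 0.05543056 0.02210737]
scene 31 [0.54719598 0.00913392 0.12011831] [0.54746015 0.01072432 0.12267304] [0.00870942 0.03906389 0.01397021]
```

View pics/f_top.png

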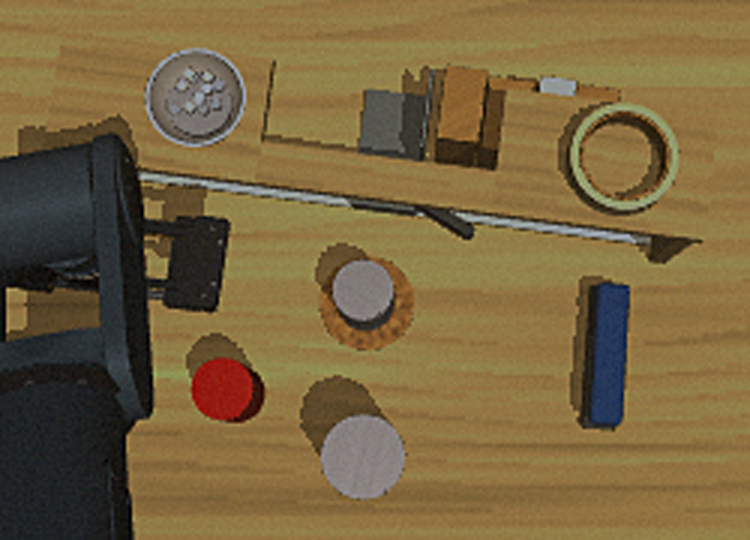

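The tin (crop 363,290) is upright and within 1 mm of the coaster's centre, and nothing else has moved. I check the lever tip numerically, then hand in.

```bash
python3 - <<'E'
from geo import *
im,d=capture("top");W=world("top",d)@S
m=(abs(W[...,2]-.068)<.01)&(W[...,0]>.575)&(W[...,0]<.61)&(abs(W[...,1])<.08);q=W[m]
print(len(q),"min y",q[:,1].min(),"angle at mean",np.degrees(np.arctan2(.055-q[:,1].mean(),.641-q[:,0].mean())),q.mean(0))
E
```

```text
49 min y -0.026358903175132054 angle at mean 59.331539568503175 [ 0.60263324 -0.00969809  0.06748901]
```

```bash
python3 - <<'E'
from geo import *
im,d=capture("top");c=calibration("top");K=np.array(c["mtx"]);T=np.array(c["T"])
def proj(p):
    q=np.linalg.inv(T)@np.r_[S@np.array(p),1];return (K@q[:3]/q[2])[:2]
big=cv2.resize(im[165:205,225:305,::-1],None,fx=9,fy=9,interpolation=cv2.INTER_CUBIC)
for a,col in((65,(0,255,0)),(58,(0,0,255))):
    t=np.radians(a)
    for r in(.04,.105):
        q=proj((.641-r*np.cos(t),.0545-r*np.sin(t),.07));print(a,r,q.round(1))
        cv2.circle(big,tuple(int(v) for v in((q-[225,165]+.5)*9)),4,col,-1)
cv2.imwrite("pics/lev.png",big)
# unchanged-ness of the block region, before vs now
b=np.load("top1.npz")["im"];A=cv2.cvtColor(b[130:170,235:305],6).astype(np.float32);B=cv2.cvtColor(im[130:170,235:305],6).astype(np.float32)
print("shift px",cv2.phaseCorrelate(A,B))
E
```

```text
65 0.04 [273.8 176.4]
65 0.105 [291.9 187.6]
58 0.04 [272.9 177.6]
58 0.105 [289.4 191. ]
shift px ((0.02753351114335345, 0.037423336769627724), 1.0022008660766812)
```

View pics/lev.png

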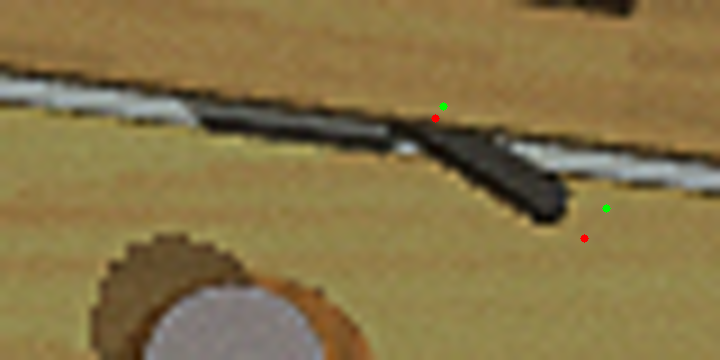

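```bash
python3 - <<'E'
from geo import *
g=lambda f:cv2.cvtColor(np.load(f)["im"],6).astype(int)
im,d=capture("top");N=cv2.cvtColor(im,6).astype(int)
for r in(179,180,181):
    for nm,A in(("start",g("top.npz")),("beforeswing",g("top1.npz")),("now",N)):print(r,nm,A[r,260:275])
hl=lambda a:None
A=g("top1.npz").astype(np.float32);
E
```

```text
179 start [ 44  63  65  77  80  76  84  87  87  65 116 108  79  51  50]
179 beforeswing [ 53  76  81  86  91  96  92 100  95  81 125 132  93  58  64]
179 now [ 51  78  82  83  90  93  96 108  32  20  16  31  44  43  38]
180 start [ 20  26  24  10  18  20  28  39  30 103 141 140 137 142 143]
180 beforeswing [ 32  30  29  19  24  25  38  47  31 118 162 157 160 158 164]
180 now [21 33 31 21 26 26 42 43 48 61 49 16 14 54 56]
181 start [ 94  89  66  40  48  36  27  17  44 115 143 135 134 132 129]
181 beforeswing [105 105  78  44  51  49  31  25  55 128 156 157 153 157 155]
181 now [104 102  72  47  56  53  35  25  54 139 183  79  19  19  35]
```

The block's edge is unchanged to sub-pixel, and the lever's direction matches the locked stop. I hand in.

```bash
python3 -c "
from rig import bot;print(bot.hand_in())"
```

```text
the job is handed in; nothing more can be done
None
```

I handed the job in at about 27 s: the lever is swung to its locked end stop with no visible bookend shift, the tin is upright within 1 mm of the coaster's centre, and the stapler, bowl and tape roll look untouched; no verdict came back.

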